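Set the frame press and feel its gap with the taper gauge

TASK

Turn the knob on the little frame press until its pointed nose faces the triangular index mark on the dial, which brings the sprung pad down to its setting. Then take the taper gauge by its handle and, with it lying flat on the bed, slide its blade straight in under the middle of the pad's front edge until it drags snugly and has just begun to lift the pad (about a millimetre; do not ram or force it). Finish there, still holding the gauge in the gripper at that depth, so that the setting can be locked; leave the other things on the desk where they lie.

Things in the scene. Friction and masses are not known exactly. Their poses are not given: they have to be found in the camera images.
- press: Frame press, fixed on the blue mat (underside 6 mm above the desk): aluminium bed 130 x 150 mm, its top 22 mm above the origin and its front edge at x = -65 mm; two posts; a grey bridge 40 mm deep (brass lock screw on its front), its top at z = 104 mm, above x = -10 to 30 mm. Origin: centre of the underside; +x from its front (open, robot's side) to its back, +y to its left, z up. Turned up to 0.4 rad about z.
- press_knob (a joint): Knob angle, 0 to 1.9 rad, growing clockwise seen from above; the nose faces the index mark at 1.30. Turning lowers the pad by a cam, 4 mm per rad: pad to bed 9.4 mm at 0, 4.2 mm at the mark. Friction about 0.12 N m; it stays where it is left.
- knob_grip (a point): Middle of the black knob's bar, 125 mm above the press's origin, 2 mm from the upright turning axis (at x = +10 mm, y = 0 of the press). Bar 13 mm wide between flat sides, 34 mm long, from z = 115 (top of a round skirt 36 mm across) to 136 mm above the press's origin. The frame turns with the knob: its -x axis points along the bar to the nose.
- knob_nose (a point): Tip of the pointed nose at one end of the knob's bar, 26 mm from the turning axis; a white line on the bar's top runs to it.
- index_mark (a point): Apex of the raised dark triangle on the front rim of the dial plate, 29.5 mm from the knob's axis straight towards the press's front.
- press_mouth (a point): Point on the bed surface straight below the middle of the pad's rounded front edge (radius 5 mm), 45 mm behind the bed's front edge. Axes as the press's: the gauge goes in along +x.
- press_pad: Steel pad 70 (front to back) x 100 x 10 mm hung on springs under the bridge. Origin: on its underside, 30 mm behind the lowest line of its rounded front edge; axes as the press's. It rests on its stop with 2 N, then takes 4 N more per mm lifted (6 mm at most). The drag of the gauge sliding in is about 1.3 times the pad's force on it (friction 0.6 on each face, give or take a fifth).
- gauge: Taper gauge, about 70 g, loose on the desk left of the press, flat underside: grey handle 80 x 16 (between flat sides) x 16 mm high, steel blade 18 mm wide running 70 mm on from it, 2 mm thick at the tip, 7 mm at 60 mm from it. Origin: centre of the handle's underside; +x to the tip, z up. Knob on its mark, it meets the pad with its tip some 26 mm past the pad's edge; 12 mm more lift it 1 mm.
- gauge_tip (a point): Middle of the blade's tip on the underside, 110 mm ahead of the gauge's origin.
- phone_black: Bystander: small black phone, 66 x 50 x 8 mm, lying face up on the desk in front of the work mat. Origin: centre of its underside.
- tweezers: Bystander: grey bent-tip tweezers, 118 x 13 x 8 mm, lying between the gauge and the work mat. Origin: centre of the underside.
- brush_esd: Bystander: small black brush, 105 x 24 x 9 mm, lying left of the work mat. Origin: near the middle of the underside.
- loupe: Bystander: black eye loupe, 33 mm across and 28 mm high, standing behind the gauge. Origin: centre of the underside.

How it is judged:
By the outcome, as a careful person would: the job done as asked, in the order asked, and still so for the second after the job is handed in, while the arm keeps its last pose, push and grip.
It also fails if it takes over 67 s, if anything falls off the work surface, if the arm or the gripper's body presses on something with over 40 N, if the wrist force passes 120 N, or if a joint passes its speed limit or range.

ROBOT

A 7-joint arm with a two-finger parallel gripper is mounted at the origin on a cart in front of the work surface, level with it; the furniture and walls round the work are solid. World frame = base frame: x ahead of the robot, y to its left, z up, the work surface at z = 0. Lengths are in m, angles in rad, forces in N, time in s.
With the tool pointing down it reaches from about 0.425 to 0.825 m from the base axis. Payload 3.6 kg.
Tool frame: the origin (TCP) lies where the fingers leave the gripper's body, on its centre line; the fingertips stand 73 mm ahead of it and the grasp point (between the pads) lies 54 mm ahead of it; z points along the fingers, y is the line along which they close (so a half turn about z gives the same grasp; the last joint's range is limited). The gripper opens to 85 mm and grips with 20 to 120 N. Pads are 22 mm wide; open, the fingers measure 114 mm over their backs; the gripper's body (76 mm by 85 mm) begins 54 mm behind the grasp point. The pads swing forward as they close: fully open they stand 13 mm farther back than shut.
Start: joints at [-1.242, 0.615, -0.013, 1.423, 0.008, 1.103, -0.04], TCP at [0.226, 0.609, 0.304] pointing down, gripper open.
Joint ranges: [-3.12, 3.12], [-0.3, 2.06], [-1.34, 1.32], [0.26, 2.42], [-1.36, 4.5], [0.01, 1.98], [-2.84, 2.84]. Speed limits (rad/s): [2.79, 2.79, 3.14, 3.14, 3.14, 3.14, 3.14].

INTERFACE

Orientations are given as a unit quaternion [x, y, z, w].
In Python, from station import arm, snapshot, camera_info, ticket gives the robot as it stands. Calls block until the motion is done:
- arm.movep(position, orientation): joint-space move of the TCP to a pose.
- arm.line_to(position, velocity=0.15, ori=None): straight line of the TCP; ori=None keeps the orientation; velocity is the mean speed in m/s.
- arm.move_j(angles): joint-space move.
- arm.move_gripper(opening, effort=None): opening from 0.0 (shut) to 1.0 (fully open); effort is the grip in N (None keeps the last); returns when the fingers have stopped.
- arm.pause(seconds).
- arm.ik(position, orientation): joint angles nearest the present ones, or None.
- snapshot(name): name is "scene" or "top"; returns the picture (384x512x3 uint8, blue, green, red); there is no depth.
- camera_info(name): a dict with "fx", "fy", "cx", "cy" (pixels), "dist_coeffs" ([k1, k2, p1, p2, k3] as OpenCV has them; the pictures are not rectified), "R" (3x3) and "t" (3): a world point X has camera coordinates R X + t. Camera axes: x right, y down, z forward; pixel columns grow to the right and rows downward; lengths in m; the calibration is good to about 2 mm. A picture is of the moment at which its call begins. camera_info takes no time and is no camera call.
A pose or a line that the arm cannot do raises arm.MotionError and nothing moves.
- ticket.finish_job(): hands the job in; it is judged then, once.
Readings, each from a call of its own:
- arm.read_time(): time.
- arm.read_joint_positions(): joint angles.
- arm.read_dq(): joint speeds.
- arm.read_effort(): joint torques, N m.
- arm.read_tool_pos(): TCP position.
- arm.read_eef_rot(): TCP orientation.
- arm.read_ft_force(): force on the tool from outside, world axes, zero at the start.
- arm.read_wrist_torque(): the same for the moment, N m.
- arm.read_opening(): opening from 0.0 (shut) to 1.0 (fully open).
- arm.read_finger_force(): force on a finger pad.
Only numpy, scipy, OpenCV 4.12 (cv2) and the standard library are available. Lean on these libraries where they do the work, as an engineer would, in place of code of your own. Each camera call takes 0.05 s, during which the arm holds its last target. There are 200 camera calls.

## Working session

There is one attempt and no reset: what is moved stays moved. The work goes in short steps, each a Python script; the robot and the scene stay as the last script left them, time stands still between calls to the robot, and variables do not carry over. Pictures are saved under pics/ and viewed, at most 10 in all, crops included, and the job is handed in when it is done.

```bash
ls; mkdir -p pics; python3 - <<'E'
from station import *
import cv2,numpy as np
for n in("scene","top"):
    im=snapshot(n); cv2.imwrite(f"pics/{n}0.png",im)
    c=camera_info(n); print(n,c)
    if n=="top": cv2.imwrite("pics/top0b.png",cv2.resize(im,(800,600)))
    else: cv2.imwrite("pics/scene0b.png",cv2.resize(im,(800,600)))
print(arm.read_time(),arm.read_eef_rot())
E
```

```text
pics
scene {'fx': 371.7087650449901, 'fy': 371.7087650449901, 'cx': 255.92677570104783, 'cy': 190.4474286423834, 'dist_coeffs': array([-0.12006626,  0.        ,  0.        ,  0.        ,  0.        ]), 'R': array([[ 0.55019517, -0.83492557, -0.01358541],
       [-0.40207126, -0.25062572, -0.88063923],
       [ 0.73186336,  0.48998575, -0.47359264]]), 't': array([-0.365264  ,  0.27366575,  0.52856542])}
top {'fx': 477.1497135276289, 'fy': 477.1497135276289, 'cx': 259.44504834266195, 'cy': 191.39910673348726, 'dist_coeffs': array([-0.02014,  0.     ,  0.     ,  0.     ,  0.     ]), 'R': array([[ 0.00222229, -0.9997387 , -0.0227508 ],
       [-0.98733895,  0.00141491, -0.15861837],
       [ 0.15860911,  0.02281525, -0.98707782]]), 't': array([-0.05897734,  0.5779103 ,  1.05068191])}
0.1 [ 1.76920152e-01  9.84224512e-01 -1.15060078e-03 -2.13326262e-04]
```

View pics/top0b.png

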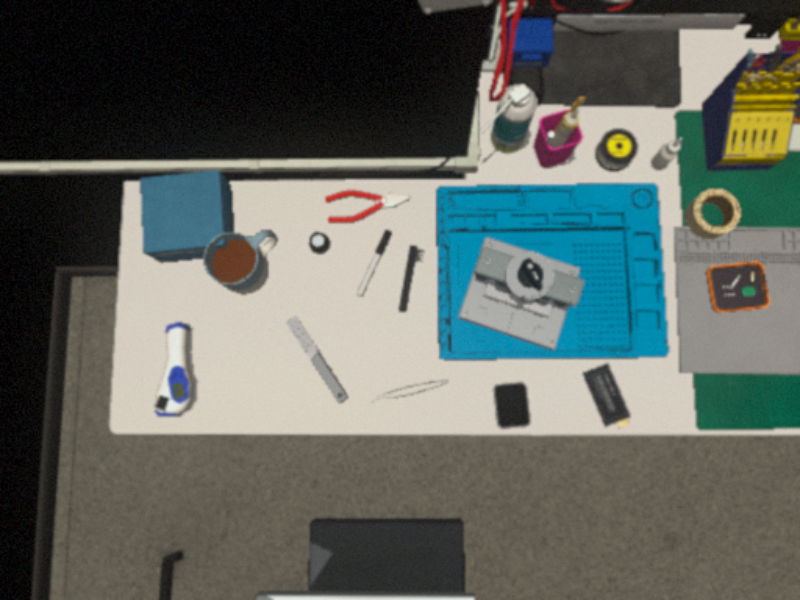

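View pics/scene0b.png

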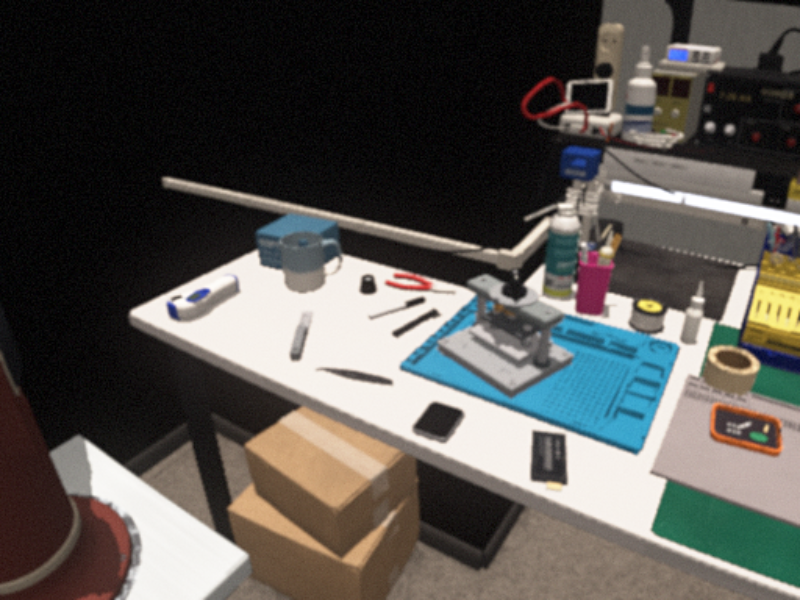

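Top view (800x600 scale): the press is around (525,292), turned about -0.3 rad, the gauge runs from (293,320) to (343,398), the tweezers are at (412,390) and the phone at (511,404). I'll zoom in on the press and gauge.

```bash
cat > h.py <<'E'
import numpy as np,cv2
from station import arm,snapshot,camera_info,ticket
def ray(n,uv):
    c=camera_info(n);K=np.array([[c['fx'],0,c['cx']],[0,c['fy'],c['cy']],[0,0,1]])
    p=cv2.undistortPoints(np.array(uv,float).reshape(-1,1,2),K,c['dist_coeffs']).reshape(-1,2)
    R,t=np.array(c['R']),np.array(c['t']);d=np.c_[p,np.ones(len(p))]@R
    return -R.T@t,d
def plane(n,uv,z):
    o,d=ray(n,uv);return o+d*((z-o[2])/d[:,2])[:,None]
def proj(n,X):
    c=camera_info(n);K=np.array([[c['fx'],0,c['cx']],[0,c['fy'],c['cy']],[0,0,1]])
    return cv2.projectPoints(np.array(X,float).reshape(-1,1,3),cv2.Rodrigues(np.array(c['R']))[0],np.array(c['t']),K,c['dist_coeffs'])[0].reshape(-1,2)
E
python3 - <<'E'
import cv2,numpy as np
im=cv2.imread('pics/top0.png'); s=cv2.imread('pics/scene0.png')
a=cv2.resize(im[145:230,285:385],(800,600)[:2] and (700,595),interpolation=cv2.INTER_CUBIC)
cv2.imwrite('pics/c1.png',a)   # x7
b=cv2.resize(im[195:265,175:235],(480,560),interpolation=cv2.INTER_CUBIC) #x8
cv2.imwrite('pics/c2.png',b)
E
```

```text
(no output)
```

View pics/c1.png

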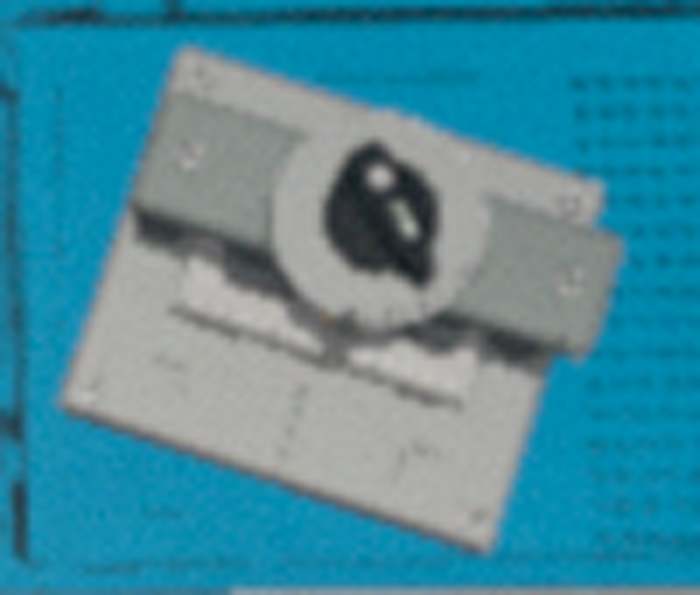

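View pics/c2.png

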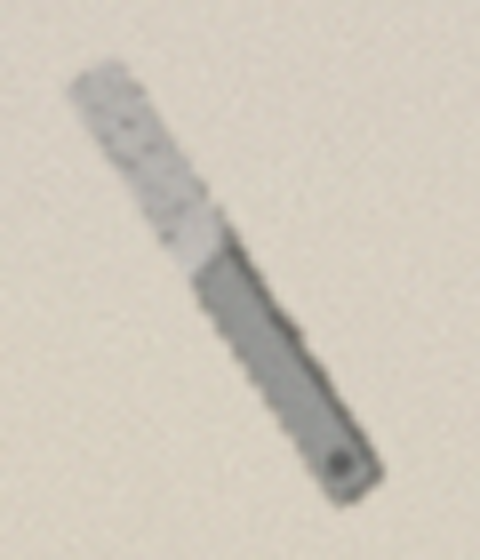

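The crops show the bed corners (c1) at (65,403), (490,548), (605,185) and (180,48), the knob axis near (383,215), and the nose at (430,282), which needs about 0.94 rad clockwise. In c2 the gauge tip is at (97,75) and the handle runs from (213,260) to (350,490).

```bash
python3 - <<'E'
from h import *
o,_=ray('top',[[0,0]]);print('cam',o)
im=cv2.imread('pics/top0.png')
def c1(p): return (np.array(p,float)+.5)/7-.5+[285,145]
def c2(p): return (np.array(p,float)+.5)/8-.5+[175,195]
# press bed mask: not blue
hsv=cv2.cvtColor(im,cv2.COLOR_BGR2HSV)
pk=c1([[65,403],[490,548],[605,185],[180,48]])
P=plane('top',pk,.028)[:,:2]
print('bed',P, [np.linalg.norm(P[i]-P[(i+1)%4]) for i in range(4)])
def fit(M,W):
    mc,wc=M.mean(0),W.mean(0);A=M-mc;B=W-wc
    th=np.arctan2((A[:,0]*B[:,1]-A[:,1]*B[:,0]).sum(),(A*B).sum())
    R=np.array([[np.cos(th),-np.sin(th)],[np.sin(th),np.cos(th)]]);t=wc-R@mc
    return th,t,(M@R.T+t-W)
M=np.array([[-65,75],[-65,-75],[65,-75],[65,75]])/1e3
th,t,r=fit(M,P);print('press yaw,t',th,t,'\n',r)
R=np.array([[np.cos(th),-np.sin(th)],[np.sin(th),np.cos(th)]])
ax=R@[.010,0]+t;print('axis',ax)
nose=plane('top',c1([[430,280]]),.138)[0,:2];print('nose',nose,'dist',np.linalg.norm(nose-ax))
d=nose-ax;an=np.arctan2(d[1],d[0]);front=th+np.pi
print('nose ang',an,'turn cw',(an-front)%(2*np.pi))
# knob dark blob
m=((im.max(2)<75)).astype(np.uint8);m[:162]=0;m[190:]=0;m[:,:325]=0;m[:,352:]=0
ys,xs=np.nonzero(m);print('knob blob centroid',xs.mean(),ys.mean(),plane('top',[[xs.mean(),ys.mean()]],.135),len(xs), 'expected axis px',proj('top',[*ax,.135]))
# gauge
sub=im[195:265,175:235].astype(int); g=((sub[...,2]-sub[...,0])<12).astype(np.uint8)
cs,_=cv2.findContours(g,cv2.RETR_EXTERNAL,cv2.CHAIN_APPROX_NONE);c=max(cs,key=cv2.contourArea)
print('gauge rect',cv2.minAreaRect(c))
tip=plane('top',c2([[97,75]]),.002)[0];hf=plane('top',c2([[213,260]]),.016)[0];hr=plane('top',c2([[348,490]]),.016)[0]
print('tip',tip,'hf',hf,'hr',hr,np.linalg.norm(tip-hf),np.linalg.norm(hr-hf))
for a,b in((hr,tip),(hr,hf),(hf,tip)):
  v=b-a;print(np.arctan2(v[1],v[0]))
E
```

```text
cam [ 0.40407669 -0.08375119  1.12743022]
bed [[ 0.55535408 -0.13833261]
 [ 0.50709873 -0.27748537]
 [ 0.62872068 -0.31939079]
 [ 0.67615558 -0.17820262]] [np.float64(0.14728228365314716), np.float64(0.1286388902326865), np.float64(0.14894351106670592), np.float64(0.12721092608201578)]
press yaw,t -0.3273953619414995 [ 0.59183227 -0.22835285] 
 [[-9.50882787e-04  1.89855383e-03]
 [-9.32201413e-04 -9.81154712e-04]
 [ 5.40654331e-04 -8.80849900e-04]
 [ 1.34242987e-03 -3.65492175e-05]]
axis [ 0.6013011  -0.23156863]
nose [ 0.57731324 -0.24250921] dist 0.0263650130968721
nose ang -2.713687133578565 turn cw 0.7553008819527278
knob blob centroid 338.6568047337278 175.92899408284023 [[ 0.59638684 -0.22802129  0.135     ]] 169 expected axis px [[340.28322104 173.64131946]]
gauge rect ((27.850736618041992, 34.73552703857422), (62.125938415527344, 7.715205669403076), 57.38075256347656)
tip [0.55482786 0.11605763 0.002     ] hf [0.49836682 0.078066   0.016     ] hr [0.43174857 0.03744533 0.016     ] 0.06947814289761611 0.07802583640759739
0.5683993376640835
0.5475598256599151
0.5922933190663192
```

```bash
cat >> h.py <<'E'
def q(psi): return [np.cos(psi/2),np.sin(psi/2),0.,0.]
def psi():
    r=arm.read_eef_rot(); return 2*np.arctan2(r[1],r[0])
def st(s=''):
    print(s,'t',round(arm.read_time(),2),'pos',np.round(arm.read_tool_pos(),4),'psi',round(psi(),4),'F',np.round(arm.read_ft_force(),2),'M',np.round(arm.read_wrist_torque(),2),'op',round(arm.read_opening(),3),'ff',np.round(arm.read_finger_force(),1),flush=True)
YAW=-.3274; AX=np.array([.6013,-.2316])
E
python3 - <<'E'
from h import *
print('scene axis',proj('scene',[*AX,.142]))
s=YAW+.85
u=np.array([np.cos(s),np.sin(s)])
g=AX-.002*u*0
print(arm.ik([*g,.25],q(s)),arm.ik([*g,.1965],q(s)),arm.ik([*g,.1965],q(YAW)))
arm.move_gripper(.6)
arm.movep([*g,.25],q(s)); st('above')
im=snapshot('scene');cv2.imwrite('pics/s1.png',cv2.resize(im[120:260,240:420],(800,622),interpolation=cv2.INTER_CUBIC)[:600])
arm.line_to([*g,.1965],.08); st('down')
arm.move_gripper(0.,30); arm.pause(.3); st('grip')
im=snapshot('scene');cv2.imwrite('pics/s2.png',cv2.resize(im[120:255,240:420],(800,600),interpolation=cv2.INTER_CUBIC))
E
```

```text
scene axis [[329.62747903 173.96862585]]
[-0.0918428   0.77717807  0.80055437  1.52417394 -0.60053207  1.09893449
 -0.20449641] [-0.03254908  0.8051548   0.67058466  1.57463344 -0.57534161  0.96735439
 -0.2254946 ] [-0.07475249  0.83276196  0.76103272  1.57605293 -0.65082055  1.00127255
 -1.01342179]
above t 3.76 pos [ 0.6019 -0.2304  0.2499] psi 0.5245 F [-0.68  0.02  0.71] M [-0.02 -0.05  0.01] op 0.601 ff 0.0
down t 4.62 pos [ 0.6015 -0.2319  0.1968] psi 0.5225 F [-0.26  0.01  0.3 ] M [-0.   -0.04  0.04] op 0.606 ff 0.0
grip t 5.35 pos [ 0.6014 -0.2318  0.1971] psi 0.5225 F [-0.83  0.69  4.63] M [ 0.17  0.31 -0.06] op 0.141 ff 29.9
```

View pics/s2.png

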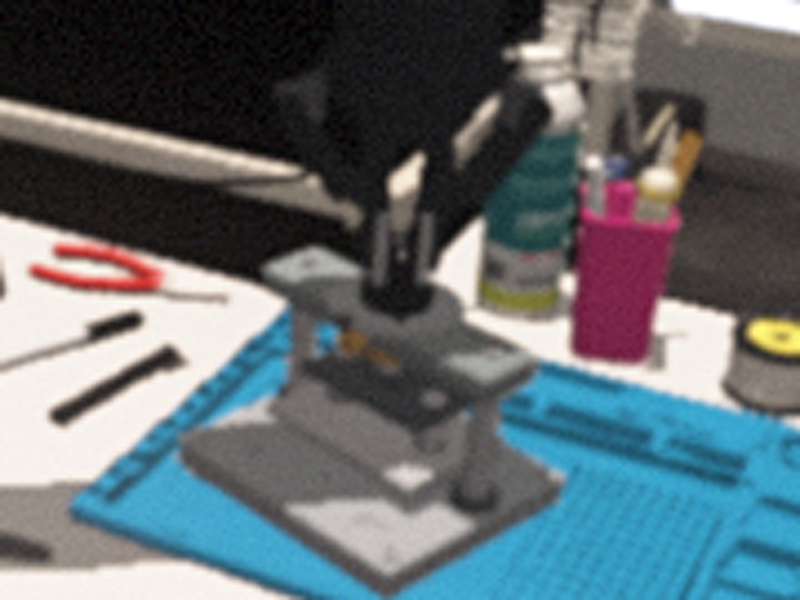

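The fingers are closed on the bar (opening about 12 mm, near-zero side load). Now I'll turn it clockwise until the bar lies along the press axis.

```bash
python3 - <<'E'
from h import *
arm.move_gripper(0.,50); arm.line_to([*AX,.1975],.02); st('gripped')
a=psi();n=6
for k in range(1,n+1):
    arm.movep([*AX,.1975],q(a+(YAW-a)*k/n))
    if k in(2,4,n): st(k)
arm.pause(.3); st('turned')
im=snapshot('top');cv2.imwrite('pics/t_turn.png',im)
arm.move_gripper(.6); arm.pause(.1); st('open')
arm.line_to([*AX,.27],.12)
# move aside towards the gauge
G=np.array([.465,.0575]);arm.movep([*G,.25],q(.569)); st('above gauge')
im=snapshot('top');cv2.imwrite('pics/t2.png',im)
a=cv2.resize(im[145:230,285:385],(700,595),interpolation=cv2.INTER_CUBIC);cv2.imwrite('pics/c3.png',a)
E
```

```text
gripped t 5.87 pos [ 0.6014 -0.2317  0.1972] psi 0.5225 F [ 0.25 -1.61  0.13] M [-0.07 -0.11 -0.08] op 0.135 ff 52.7
2 t 6.37 pos [ 0.6015 -0.2321  0.1972] psi 0.2437 F [ 2.5  -2.23 -1.32] M [-0.58 -0.41 -0.12] op 0.139 ff 52.4
4 t 6.87 pos [ 0.6016 -0.2325  0.1973] psi -0.0399 F [ 2.46 -3.89 -3.61] M [-0.94 -0.62 -0.08] op 0.139 ff 52.0
6 t 7.37 pos [ 0.6015 -0.2329  0.1973] psi -0.3237 F [ 3.27 -5.48 -3.97] M [-1.08 -0.62 -0.1 ] op 0.133 ff 52.0
turned t 7.67 pos [ 0.6015 -0.233   0.1973] psi -0.3234 F [ 2.38 -5.96 -4.92] M [-1.08 -0.68 -0.15] op 0.135 ff 52.0
open t 8.28 pos [ 0.6013 -0.2314  0.1976] psi -0.3267 F [-0.11  0.14 -0.28] M [ 0.    0.07 -0.03] op 0.6 ff 0.0
above gauge t 10.25 pos [0.466  0.0563 0.2504] psi 0.5669 F [ 0.39  0.33 -0.69] M [ 0.04  0.02 -0.03] op 0.6 ff 0.0
```

View pics/c3.png

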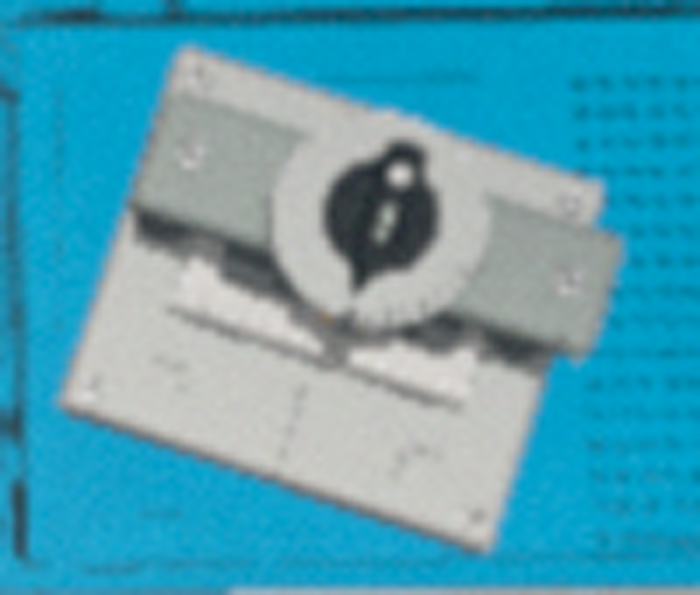

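The nose tip (357,288) points at the dark triangle (348,312), so the knob is on its mark. The side force while turning says the true axis lies about 1.4 mm to press -y of my estimate, so I'll correct for that. Next I'll pick up the gauge.

```bash
python3 - <<'E'
from h import *
y=.569;G=np.array([.465,.0575])-.005*np.array([np.cos(y),np.sin(y)])
print(arm.ik([*G,.078],q(y)))
arm.move_gripper(.45)
arm.movep([*G,.13],q(y)); arm.line_to([*G,.078],.06); st('down')
arm.move_gripper(0.,40); arm.pause(.2); st('grip')
arm.move_gripper(0.,70)
z0=arm.read_tool_pos()[2]
arm.line_to([*G,.20],.1); st('lift')
im=snapshot('top');cv2.imwrite('pics/t3.png',im)
u=proj('top',[*G,.15])[0].astype(int);print(u)
b=im[u[1]-60:u[1]+45,u[0]-60:u[0]+60];cv2.imwrite('pics/c4.png',cv2.resize(b,(600,525),interpolation=cv2.INTER_CUBIC))
print('z0',z0)
E
```

```text
[-0.54977635  0.80885389  0.59689029  2.15885748 -1.03325384  0.49317547
 -0.1370678 ]
down t 12.15 pos [0.461  0.0547 0.0782] psi 0.5689 F [-0.43 -0.3   0.62] M [-0.04 -0.04  0.01] op 0.447 ff 0.0
grip t 12.68 pos [0.461  0.0548 0.0784] psi 0.569 F [-0.5   0.14  6.37] M [0.03 0.14 0.04] op 0.171 ff 40.4
lift t 14.26 pos [0.4604 0.0549 0.1995] psi 0.569 F [-0.88 -0.49 -1.15] M [ 0.01  0.05 -0.01] op 0.166 ff 68.5
[202 239]
z0 0.07857397587968014
```

View pics/c4.png

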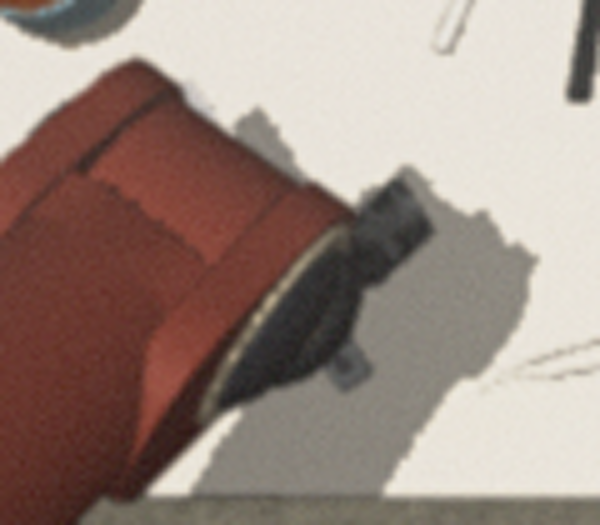

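```bash
cat >> h.py <<'E'
R=np.array([[np.cos(YAW),-np.sin(YAW)],[np.sin(YAW),np.cos(YAW)]])
C=np.array([.59183,-.22835])
def P(x,y=-.0014): return C+R@[x,y]       # press frame -> world, lateral corrected
def inv(p): return R.T@(np.array(p[:2])-C)
E
python3 - <<'E'
from h import *
p=P(-.160);print(p,arm.ik([*p,.2],q(YAW)) is not None)
arm.movep([*p,.2],q(YAW)); st('hi')
arm.line_to([*p,.118],.08); st('near')
im=snapshot('scene');cv2.imwrite('pics/s3.png',cv2.resize(im[130:265,225:405],(800,600),interpolation=cv2.INTER_CUBIC))
im=snapshot('top');cv2.imwrite('pics/t4.png',im);cv2.imwrite('pics/c5.png',cv2.resize(im[145:230,285:385],(700,595),interpolation=cv2.INTER_CUBIC))
E
```

```text
[ 0.43987872 -0.17822248] True
hi t 15.24 pos [ 0.4403 -0.1766  0.1994] psi -0.3244 F [ 0.57  0.64 -1.22] M [ 0.   -0.01 -0.04] op 0.162 ff 68.4
near t 16.42 pos [ 0.4401 -0.1784  0.1184] psi -0.3275 F [-0.81  0.13 -0.91] M [-0.03  0.02  0.02] op 0.161 ff 68.4
```

View pics/c5.png

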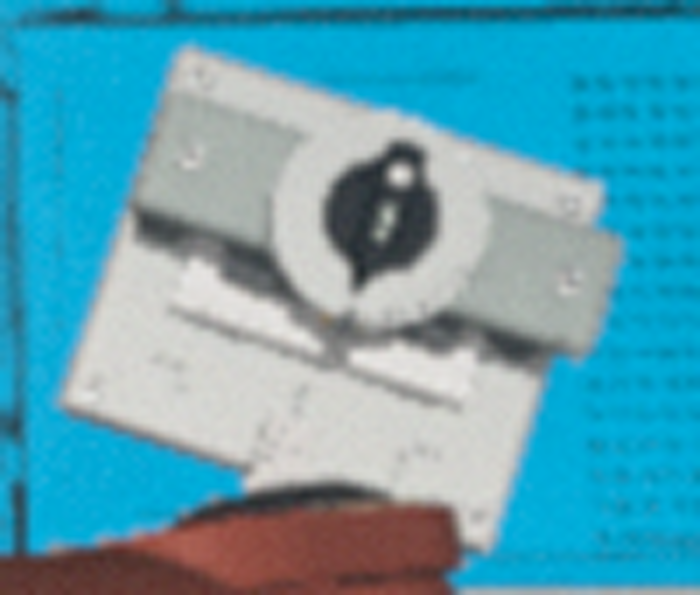

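View pics/s3.png

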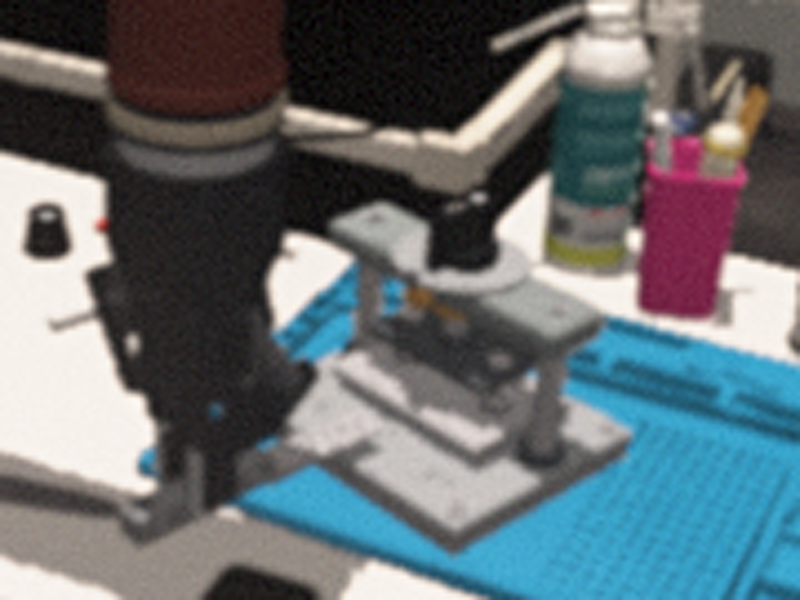

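The gauge is held level in front of the press, with the blade over the bed (tip near (290,410) in the top crop). I'll lower it to the bed, then check the blade against the pre-move picture by differencing.

```bash
python3 - <<'E'
from h import *
p=P(-.160)
z=.112
while z>.103:
    arm.line_to([*p,z],.02); f=arm.read_ft_force()
    print(round(z,4),np.round(arm.read_tool_pos()[2],4),np.round(f,2))
    if f[2]>1.5: break
    z-=.001
st('bed')
ims=[snapshot('top').astype(float) for _ in range(6)]; im=np.mean(ims,0)
a=cv2.imread('pics/t2.png').astype(float)
cv2.imwrite('pics/t5.png',im)
k=5
A=im[185:225,305:345];B=a[185:225,305:345]
D=np.clip(128+3*(A-B).mean(2),0,255).astype(np.uint8)
E=np.clip((A-130)*2.2,0,255).astype(np.uint8)
out=np.hstack([cv2.resize(cv2.merge([D]*3),(400,400),interpolation=cv2.INTER_CUBIC),cv2.resize(E,(400,400),interpolation=cv2.INTER_CUBIC)])
cv2.imwrite('pics/d.png',out)
c=inv(arm.read_tool_pos())
for X in((.115,0),(.115,.009),(.115,-.009),(.075,.009),(.075,-.009)):
    w=P(*(np.array([-.16,-.0014])+X)); print(X,(proj('top',[*w,.030])[0]-[305,185]+.5)*10-.5)
E
```

```text
0.112 0.1119 [ 0.02  0.25 -1.24]
0.111 0.111 [-0.42  0.33 -0.04]
0.11 0.11 [ 0.14  0.43 -1.32]
0.109 0.1089 [ 0.43 -0.46 -0.36]
0.108 0.1079 [-0.02  0.22 -1.2 ]
0.107 0.1069 [-0.68 -0.58 -0.96]
0.106 0.1061 [-0.96  1.14  0.34]
0.105 0.1051 [-0.78  1.44  2.24]
bed t 18.72 pos [ 0.4398 -0.1783  0.1051] psi -0.3276 F [-0.78  1.44  2.24] M [ 0.02 -0.06  0.04] op 0.161 ff 68.8
(0.115, 0) [226.44832613 202.62262956]
(0.115, 0.009) [189.29302587 190.25396746]
(0.115, -0.009) [263.64227999 215.0044086 ]
(0.075, 0.009) [136.40223044 353.39234767]
(0.075, -0.009) [211.08055332 378.45036914][ WARN:0@11.333] global loadsave.cpp:1063 imwrite_ Unsupported depth image for selected encoder is fallbacked to CV_8U.
```

View pics/d.png

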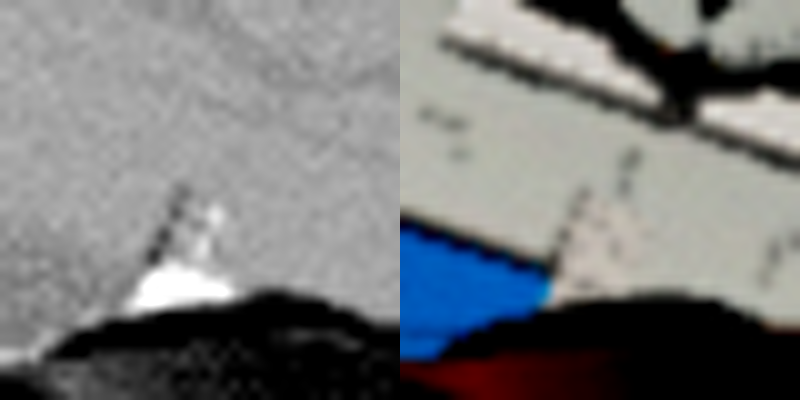

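Left blade edge (190,200) matches the FK prediction. The bed's centre tick at (622,185) lies slightly left of the gauge line, so I'll measure the mouth centre from the pad corners and bed ticks.

```bash
python3 - <<'E'
from h import *
def c1(p): return (np.array(p,float)+.5)/7-.5+[285,145]
def dd(p): return (np.array(p,float)+.5)/10-.5+[305,185]
pr=lambda X:np.round(np.array([inv(x) for x in X])*1e3,1)
print('ticks c1',pr(plane('top',c1([[302,388],[286,458]]),.028)))
print('ticks d',pr(plane('top',dd([[232,155],[222,185]]),.028)))
print('pad corners',pr(plane('top',c1([[172,310],[462,403]]),.037)))
print('bed corners',pr(plane('top',c1([[65,403],[490,548],[605,185],[180,48]]),.028)))
print('bridge corners',pr(plane('top',c1([[622,240],[135,205],[585,357],[178,92]]),.110)))
# subpixel skirt/knob centre & dial
print('skirt',pr(plane('top',c1([[382,213]]),.119)),'dial',pr(plane('top',c1([[382,222]]),.112)))
# bed left/right edge by colour: blue-ness profile along press y at several x
im=np.mean([cv2.imread(f'pics/{n}.png').astype(float) for n in('top0','t2','t4')],0).astype(np.float32)
b=im[...,0]-im[...,2]
for x in(-.045,-.035,-.03,.045,.055):
    ys=np.arange(-.095,.0951,.0005);W=np.array([[*(C+R@[x,y]),.028] for y in ys]);uv=proj('top',W).astype(np.float32)
    v=cv2.remap(b,uv[:,0].reshape(1,-1),uv[:,1].reshape(1,-1),cv2.INTER_LINEAR)[0]
    th=(v.max()+np.median(v))/2;i=np.nonzero(v<th)[0];print(x,'edges',ys[i[0]],ys[i[-1]],'mid',(ys[i[0]]+ys[i[-1]])/2)
E
```

```text
ticks c1 [[-33.6   0.7]
 [-57.5  -1.3]]
ticks d [[-33.6   0.6]
 [-41.1   0.7]]
pad corners [[-24.   49.8]
 [-23.1 -49.8]]
bed corners [[-63.5  73.5]
 [-64.4 -73.8]
 [ 64.2 -74.3]
 [ 63.7  74.6]]
bridge corners [[ 27.8 -73. ]
 [ -9.7  72.6]
 [-10.8 -72.8]
 [ 28.6  71. ]]
skirt [[10.2  0.2]] dial [[ 9.1 -1.2]]
-0.045 edges -0.07499999999999998 0.07650000000000015 mid 0.0007500000000000839
-0.035 edges -0.07449999999999998 0.07600000000000015 mid 0.0007500000000000839
-0.03 edges -0.07499999999999998 0.07600000000000015 mid 0.0005000000000000837
0.045 edges -0.0865 0.07600000000000015 mid -0.005249999999999921
0.055 edges -0.07599999999999998 0.07600000000000015 mid 8.326672684688674e-17
```

```bash
cat >> h.py <<'E'
Y=-.0004
def drag(n=5):
    f=[]
    for _ in range(n): f.append(arm.read_ft_force()); arm.pause(.02)
    f=np.mean(f,0); l=R.T@f[:2]; return np.round([-l[0],l[1],f[2]],2)
E
python3 - <<'E'
from h import *
arm.line_to([*P(-.160),.110],.05); arm.line_to([*P(-.160,Y),.110],.03); arm.line_to([*P(-.160,Y),.1062],.03); st('start'); print(drag())
for x in (-.145,-.130,-.120):
    arm.line_to([*P(x,Y),.1062],.05); d=drag(); print(x,np.round(inv(arm.read_tool_pos())*1e3,2),d,flush=True)
    if d[0]>3: break
else:
  x=-.120
  while x<-.104:
    x+=.002; arm.line_to([*P(x,Y),.1062],.02); d=drag(); print(round(x,4),np.round(inv(arm.read_tool_pos())*1e3,2),d,flush=True)
    if d[0]>4.0: break
st('end')
E
```

```text
start t 19.79 pos [ 0.4404 -0.1774  0.1061] psi -0.3275 F [0.46 0.28 0.94] M [-0.09 -0.21 -0.04] op 0.161 ff 68.6
[-0.51  0.39  0.36]
-0.145 [-144.62   -0.45] [-0.89  0.35  0.5 ]
-0.13 [-129.47   -0.45] [-0.74  0.08  0.74]
-0.12 [-119.24   -0.4 ] [-0.85  0.31  1.01]
-0.118 [-118.3    -0.41] [ 1.46 -0.14  2.1 ]
-0.116 [-116.31   -0.44] [ 2.58 -0.22  2.45]
-0.114 [-113.77   -0.43] [2.03 0.28 2.75]
-0.112 [-111.71   -0.39] [ 1.62 -0.08  2.37]
-0.11 [-110.52   -0.41] [4.1  0.12 4.78]
end t 23.04 pos [ 0.4871 -0.1932  0.1062] psi -0.3275 F [-3.82  1.19  4.64] M [ 0.31  0.72 -0.01] op 0.158 ff 69.1
```

```bash
python3 - <<'E'
from h import *
for z in(.1065,.1068,.1071,.1074):
    arm.line_to([*P(-.110,Y),z],.02); d=drag(8); print(z,np.round(arm.read_tool_pos()[2],4),np.round(inv(arm.read_tool_pos())*1e3,2),d,np.round(arm.read_wrist_torque(),2),flush=True)
    if d[2]<-.3: break
st()
E
```

```text
0.1065 0.1065 [-109.46   -0.34] [ 1.36 -0.42  1.77] [-0.02  0.18  0.04]
0.1068 0.1067 [-109.78   -0.21] [-0.14 -0.16 -0.57] [ 0.   -0.02  0.02]
 t 23.81 pos [ 0.4878 -0.1932  0.1067] psi -0.327 F [0.14 0.46 0.09] M [ 0.   -0.02  0.02] op 0.16 ff 68.5
```

That was tilt from holding the handle 0.5 mm low. Flat height is z of about 0.1067, and the drag has gone there. I'll continue in at that height.

```bash
python3 - <<'E'
from h import *
x=-.110
while x<-.094:
    x+=.001; arm.line_to([*P(x,Y),.1067],.015); d=drag(6); print(round(x,4),np.round(inv(arm.read_tool_pos())*1e3,2),d,np.round(arm.read_wrist_torque()[:2],2),flush=True)
    if d[0]>5.5: break
st('end')
E
```

```text
-0.109 [-108.91   -0.37] [ 0.15  0.29 -0.39] [ 0.02 -0.  ]
-0.108 [-107.93   -0.41] [-0.02 -0.28 -0.75] [-0.02  0.03]
-0.107 [-107.13   -0.37] [ 0.69  0.23 -0.55] [0.03 0.09]
-0.106 [-106.71   -0.42] [3.06 0.62 1.35] [0.22 0.58]
-0.105 [-105.96   -0.44] [4.99 0.45 3.05] [0.39 1.  ]
-0.104 [-105.12   -0.47] [5.08 0.07 3.24] [0.45 1.08]
-0.103 [-104.41   -0.52] [6.24 0.02 4.46] [0.47 1.19]
end t 26.26 pos [ 0.4928 -0.1953  0.1066] psi -0.3278 F [-5.75  2.25  4.53] M [ 0.47  1.19 -0.02] op 0.164 ff 69.0
```

Contact with the pad came at TCP x of about -107 mm. Part of the load is the tool pushing the blade into the bed (Fz up), so I'll trim the height to relieve Fz while sliding on.

```bash
cat >> h.py <<'E'
from scipy.spatial.transform import Rotation as Ro
def pitch():
    zt=Ro.from_quat(arm.read_eef_rot()).apply([0,0,1]); return round(float((R.T@zt[:2])[0])*1e3,1)  # mrad, fingers leaning to +x
E
python3 - <<'E'
from h import *
x,z=-.103,.1067
def step():
    global d
    arm.line_to([*P(x,Y),z],.015); d=drag(6); p=arm.read_tool_pos()
    print(round(x,4),round(z,5),np.round(inv(p)*1e3,2),round(p[2]*1e3,2),d,np.round(arm.read_wrist_torque()[:2],2),'pitch',pitch(),flush=True)
for _ in range(5):
    z+=.0003; step()
    if d[2]<.3: break
E
```

```text
-0.103 0.107 [-103.33   -0.33] 106.68 [ 4.32 -0.16  0.1 ] [0.2  0.87] pitch -0.9
```

```bash
python3 - <<'E'
from h import *
x,z=-.103,.107
while True:
    x+=.001; arm.line_to([*P(x,Y),z],.015); d=drag(6); p=arm.read_tool_pos(); xa=inv(p)[0]
    print(round(x,4),round(z,5),np.round(inv(p)*1e3,2),round(p[2]*1e3,2),d,'pitch',pitch(),flush=True)
    z+=np.clip((d[2]-.0)*.0001,-.0002,.0003)
    if xa>-.0957 or d[0]>9.5 or x>-.092: break
st('end')
E
```

```text
-0.102 0.107 [-102.05   -0.29] 106.87 [ 4.37  0.16 -0.79] pitch -0.3
-0.101 0.10692 [-101.09   -0.28] 106.84 [ 4.39  0.14 -1.37] pitch -0.3
-0.1 0.10678 [-100.16   -0.33] 106.76 [ 4.51  0.19 -1.26] pitch -0.4
-0.099 0.10666 [-99.56  -0.38] 106.67 [ 5.97  0.28 -0.22] pitch -1.2
-0.098 0.10664 [-98.74  -0.41] 106.65 [6.7  0.15 0.46] pitch -1.5
-0.097 0.10668 [-97.88  -0.45] 106.66 [6.38 0.13 0.57] pitch -1.8
-0.096 0.10674 [-97.08  -0.44] 106.65 [6.72 0.13 0.19] pitch -2.3
-0.095 0.10676 [-96.39  -0.46] 106.67 [7.46 0.17 0.94] pitch -2.9
-0.094 0.10685 [-95.42  -0.5 ] 106.69 [ 7.64 -0.09  0.32] pitch -3.0
end t 29.76 pos [ 0.5013 -0.1981  0.1067] psi -0.3279 F [-6.42  2.26  0.29] M [0.5  1.53 0.03] op 0.161 ff 68.6
```

```bash
python3 - <<'E'
from h import *
arm.pause(.6); print(np.round(inv(arm.read_tool_pos())*1e3,2),drag(10)); st('final')
a=snapshot('top').astype(int);b=cv2.imread('pics/t2.png').astype(int)
print('knob region diff',np.abs(a-b)[162:190,325:352].mean())
print(ticket.finish_job())
E
```

```text
[-95.42  -0.48] [ 7.28 -0.07  0.26]
final t 30.52 pos [ 0.5013 -0.1981  0.1067] psi -0.3279 F [-7.42  2.46  1.01] M [ 0.48  1.49 -0.  ] op 0.16 ff 68.6
knob region diff 37.048500881834215
the job is handed in; nothing more can be done
None
```

I handed the job in at 30.5 s: the knob was turned to its index mark, and the gauge is still held about 12 mm past first contact, with about 7.5 N drag (roughly 1 mm of pad lift, inferred from depth and drag, not seen). My last camera check of the knob was inconclusive: that region of the picture differed clearly from the earlier one, and I did not check whether the arm was simply in view.

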